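# Draw the spirit level out of the boarded tool crate

### The arm

A 6-joint arm with a two-finger parallel gripper is mounted at the origin on the work surface. World frame = base frame: x ahead of the robot, y to its left, z up, the work surface at z = 0. Lengths are in mm, angles in rad, forces in N, time in s.
With the tool pointing down it reaches from about 325 to 850 mm from the base axis. Payload 15.5 kg.
Tool frame: the origin (TCP) lies on the front face of the gripper's body, between the roots of the fingers; the fingertips stand 78 mm ahead of it and the grasp point (between the pads) lies 60 mm ahead of it; z points along the fingers, x is the direction in which the jaws open and shut, and the axes are right-handed (so a half turn about z gives the same grasp; the last joint's range is limited). The gripper opens to 91 mm and grips with 3 to 60 N. Pads are 32 mm wide; open, the fingers measure 118 mm over their backs; the gripper's body (76 mm by 178 mm) begins 60 mm behind the grasp point.
Start: joints at [-1.349, 0.494, 1.345, -0, 1.302, -0.096], TCP at [195.3, -593.705, 292.215] pointing down, gripper open.
Joint ranges: [-2.91, 2.91], [-0.82, 2.16], [0.22, 2.67], [-1.22, 4.37], [0.12, 2.79], [-3.08, 3.08]. Speed limits (rad/s): [1.89, 1.89, 2.57, 3.01, 3.01, 3.01].

### API

Orientations are given as a rotation vector (axis times angle).
In Python, from station import bot, eyes, workorder gives the robot as it stands. The module is installed in compiled form; this text tells all that it offers.
- The arm moves only by the tool carry_out, never from a script. Its argument "plan" is a list of rows, each an object with "dp": the shift along the world's x, y, z in mm, a list of three; "delta_rot": the turn, a rotation vector about the world's x, y, z in degrees, a list of three; "fingers": the opening, from 0 (shut) to 1 (fully open). A call has 1 to 20 rows; each row shifts and turns the commanded pose from where the row before left it; what a row does not reach is not made up. A row lasts 1/8 s, in which the tool goes at most 62.5 mm and 10.7 degrees, less where a joint would pass 70% of its speed; a pose out of reach is approached as far as the arm can. A call is refused whole if a number of a shift passes 62.5 or a number of a turn 10.7, either way. A call with a gripper value outside its range is refused whole. The fingers move at their own pace and stop on an object; "newtons" is the grip in N (left out, the last holds). Time passes only in rows, so rows that do not move let the fingers close. It gives the time, the measured TCP pose, the force and the opening at its end, in the units of the state.
- bot.get_state(): the state, without advancing time (a new reading comes with each control period).
- eyes.camera(name): name is "scene" or "top" or "wrist"; returns a dict with "frame" (400x640x3 uint8, red, green, blue), "range_z" (400x640 float32, mm along the optical axis (not along the pixel's ray), 0 where there is no reading), "fx", "fy", "cx", "cy" (pixels), "dist_coeffs" ([k1, k2, p1, p2, k3] as OpenCV has them; the pictures are not rectified), "rvec" (rotation vector, rad) and "tvec" (3), from world to camera coordinates, as OpenCV has them; the wrist camera has in their place "T_tool_cam" (4x4, takes a point from camera to tool coordinates, whose origin is the TCP and whose axes are the tool frame's). Camera axes: x right, y down, z forward; pixel columns grow to the right and rows downward; lengths in mm; the calibration is good to about 2 mm. A picture is of the moment at which its call begins: read the wrist's pose just before it.
- workorder.hand_in(): hands the job in, once; it reports no verdict.
The state is a dict: "time": time; "qpos": joint angles; "joint_velocities": joint speeds; "effort": joint torques, N m; "position": TCP position; "ee_rot": TCP orientation; "contact_force": force on the tool from outside, world axes, zero at the start; "moment": the same for the moment, N m; "opening": finger opening in mm.
Only numpy, scipy, OpenCV 4.12 (cv2) and the standard library are available. Lean on these libraries where they do the work, as an engineer would, in place of code of your own. Each camera call takes 0.05 s, during which the arm holds its last target.

### The job

The spirit level lies in the low wooden tool crate, trapped under the boards at both ends. Slide it flat along the crate's floor towards the robot until its near end sits squarely against the wooden stop, then tilt its far end up through the gap between the boards, draw it out on the slant, and finish holding it still in the gripper, wholly clear and about 5 cm or more above the boards: do not put it down or let go. Leave the jar, the paint can and the brush where they are.

Things in the scene. Friction and masses are not known exactly. Their poses are not given: they have to be found in the camera images.
- crate: low plywood crate fixed to the bench, 364 long (x, away from the robot) x 160 wide (y) x 68 high; origin: centre of underside. Inner floor 8 above the bench, inner width 140, side walls 60 high. Two boards 8 thick across its top (underside 60, top 68 above the bench) cover both ends, leaving an opening from x = -88 to +116 (204 long x 140 wide). Far inner wall at x = +172
- crate_stop (a point): bottom middle of the stop's face, on the crate's inner floor (8 above the bench), at crate x = -158; axes as the crate's. The stop is a dark wooden strip 30 high across the whole inner width at the robot's end, under the near board, facing +x
- crate_near_lip (a point): middle of the near board's edge at the opening, on its top face (68 above the bench), 70 beyond the stop's face
- crate_far_lip (a point): middle of the far board's edge at the opening, on its top face (68 above the bench), 274 beyond the stop's face
- level: loose aluminium spirit level, a straight bar 260 long (x, pointing away from the robot) x 22 wide (y) x 24 high (z), black ends, three vials, about 0.2 kg; origin: centre of underside. Starts flat on the crate's floor, both ends under the boards, about 26 to 52 short of the stop; home on the stop its far end clears the far board by 14
- level_near (a point): centre of the level's end face nearest the robot, 130 from its middle, 12 above its underside
- level_far (a point): centre of the level's far end face, 130 from its middle, 12 above its underside
- jar: glass jar with a steel lid, 70 across, 90 high, standing beside the crate; origin at its underside; bystander
- paint_can: steel paint can, 90 across, 110 high, standing beside the crate; origin at its underside; bystander
- brush: paint brush lying on the bench beside the crate; bystander

How it is judged (in metres and radians):
On the way, in this order (a step that is already met when the one before it is completed fails the run):
1. the level lies flat with its near end squarely against the stop (x of level_near in the frame of crate_stop below 0.005 m and angle between the x axis of level and the x axis of crate, either way round below 0.07 rad and z of each of level_far, level_near in the frame of crate_stop below 0.028 m), for 0.2 s.
2. the far end is up through the opening while the near end is still below the boards (z of level_far in the frame of crate_far_lip above 0 m and z of level_near in the frame of crate_near_lip below 0 m), for 0.2 s.
At the end, for the whole second after the job is handed in: The gripper holds the level still (under 20 mm/s and 0.2 rad/s, finger force above 1 N), the centres of both end faces at least 45 mm higher than the boards' top (113 mm above the bench), touching neither the crate nor a bystander, and no bystander has moved 30 mm (height (world z) of each of level_near, level_far above 0.113 m and contact force between the fingers and level above 1 N and contact force between level and crate below 0.1 N and linear speed of level below 0.02 m/s and angular speed of level below 0.2 rad/s and contact force between level and jar below 0.1 N and contact force between level and paint_can below 0.1 N and contact force between level and brush below 0.1 N and distance of each of jar, paint_can, brush from where it was at the start of the episode below 0.03 m); the arm keeps its last pose, push and grip.
It fails at once if the jar, the paint can or the brush is shifted by 30 mm or more (distance of any of jar, paint_can, brush from where it was at the start of the episode above 0.03 m).
It also fails if it takes over 40 s, if anything falls off the work surface, if the arm or the gripper's body presses on something with over 40 N, if the wrist force passes 120 N, or if a joint passes its speed limit or range.

## Working session

There is one attempt and no reset: what is moved stays moved. The work goes in short steps, Python scripts to look and compute and a tool call to move; the robot and the scene stay as the last step left them, time stands still between calls to the robot, and variables do not carry over. Pictures are saved under pics/ and viewed, and the job is handed in when it is done.

Besides the shell and the picture viewer there is one more tool, called after "Emit:" as a command line: name --argument value ..., lists and objects as JSON in quotes. carry_out: Moves the arm, as the interface text tells. Its arguments: {"type":"object","properties":{"plan":{"type":"array"},"newtons":{"type":"number"}},"required":["plan"]}

```bash
mkdir -p pics; cat > h.py <<'E'
import numpy as np, cv2
from station import bot, eyes, workorder
def pose(c):
    R,_=cv2.Rodrigues(np.array(c["rvec"],float)); t=np.array(c["tvec"],float).ravel(); return R,t
def K(c): return np.array([[c["fx"],0,c["cx"]],[0,c["fy"],c["cy"]],[0,0,1.]])
def camT(c,s=None):
    # camera->world R, origin
    if "rvec" in c:
        R,t=pose(c); return R.T,-R.T@t
    Rt,_=cv2.Rodrigues(np.array(s["ee_rot"],float)); T=np.array(c["T_tool_cam"])
    return Rt@T[:3,:3], Rt@T[:3,3]+np.array(s["position"])
def plane(c,uv,z,s=None):
    uv=np.array(uv,float).reshape(-1,1,2)
    n=cv2.undistortPoints(uv,K(c),np.array(c["dist_coeffs"],float)).reshape(-1,2)
    R,o=camT(c,s); d=np.c_[n,np.ones(len(n))]@R.T
    return o+d*((z-o[2])/d[:,2])[:,None]
def bydepth(c,uv,s=None):
    uv=np.array(uv,float).reshape(-1,1,2)
    n=cv2.undistortPoints(uv,K(c),np.array(c["dist_coeffs"],float)).reshape(-1,2)
    R,o=camT(c,s); ui=uv.reshape(-1,2).round().astype(int)
    z=c["range_z"][ui[:,1],ui[:,0]]
    return o+(np.c_[n,np.ones(len(n))]*z[:,None])@R.T
def save(c,n): cv2.imwrite("pics/"+n,c["frame"][:,:,::-1])
E
python3 - <<'E'
from h import *
print(bot.get_state())
for n in("top","scene"):
    c=eyes.camera(n); save(c,n+"0.png"); print(n,camT(c)[1],c["fx"])
E
```

```text
{'time': 0.0, 'qpos': array([-1.34849004e+00,  4.94184119e-01,  1.34614413e+00,  9.57171614e-06,
        1.30248511e+00, -9.55158617e-02]), 'joint_velocities': array([ 4.36928620e-04,  6.32367467e-04,  3.89759090e-05,  4.55645465e-05,
       -6.10913188e-04,  9.27310492e-05]), 'effort': array([ 1.61647158e-04, -8.78833580e+01, -3.81855905e+01,  7.08125322e-02,
        5.31022518e-02, -7.19220156e-05]), 'position': array([ 195.24387582, -593.4182275 ,  291.63321824]), 'ee_rot': array([-2.54431773e+00,  1.84144993e+00,  1.42908894e-03]), 'contact_force': array([0.59906014, 0.15751337, 0.46379324]), 'moment': array([-0.02824529,  0.00074054, -0.03186163]), 'opening': 91.57929412646068}
top [ 483.78154833   19.8794175  1182.61174359] 386.710760506571
scene [1040.99769122 -178.15255976  843.65306677] 364.8175280152801
```

View pics/top0.png

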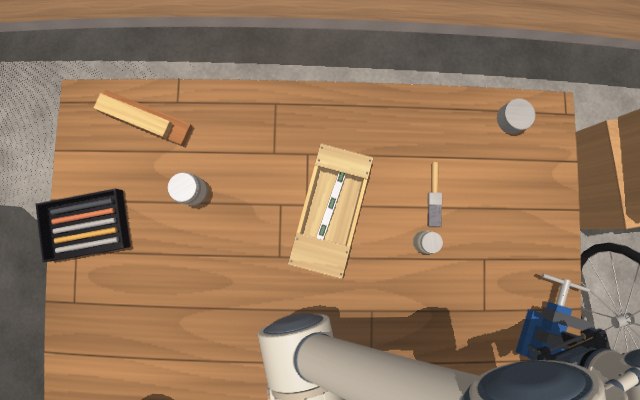

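View pics/scene0.png

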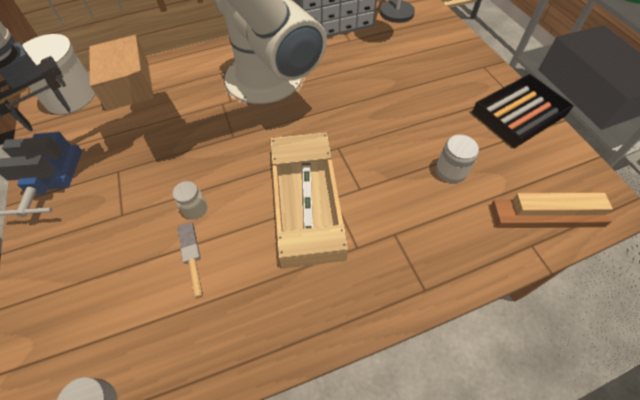

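The top view shows the crate with corners near (320,146), (372,157), (342,278) and (289,264). The white level runs from about (341,173) to (320,238). The jar is at (429,242), the brush at (435,195) and the paint can at (186,188). I'll refine these next.

```bash
python3 - <<'E'
from h import *
c=eyes.camera("top")
f=c["frame"]; crop=f[135:290,270:395][:,:,::-1]
cv2.imwrite("pics/crop0.png",cv2.resize(crop,None,fx=3.8,fy=3.8,interpolation=cv2.INTER_CUBIC))
P=plane(c,[[320,146],[372,157],[342,278],[289,264]],68); print(P.round(1))
print(np.linalg.norm(np.diff(P,axis=0),axis=1))
# depth-based crate mask: points with z 55..80
v,u=np.mgrid[135:290,270:395]; W=bydepth(c,np.c_[u.ravel(),v.ravel()])
m=(W[:,2]>50)&(W[:,2]<85)
r=cv2.minAreaRect(W[m][:,:2].astype(np.float32)); print(r, np.median(W[m][:,2])); print(cv2.boxPoints(r))
# level mask by whiteness
hsv=cv2.cvtColor(f,cv2.COLOR_RGB2HSV)[135:290,270:395].reshape(-1,3)
m2=(hsv[:,1]<40)&(hsv[:,2]>170)
uv=np.c_[u.ravel(),v.ravel()][m2]; p=plane(c,uv,32)[:,:2]
print(len(p),cv2.minAreaRect(p.astype(np.float32)),np.degrees(np.arctan2(*cv2.fitLine(p.astype(np.float32),cv2.DIST_L2,0,.01,.01).ravel()[[1,0]])),p.mean(0), np.median(W[m2][:,2]))
print(plane(c,[[186,188],[429,242],[435,225],[435,163]],50).round())
E
```

```text
[[ 728.3   -2.2   68. ]
 [ 699.  -155.5   68. ]
 [ 347.3  -71.5   68. ]
 [ 384.7   80.4   68. ]]
[156.03729337 361.57519919 156.53095083]
((541.91357421875, -36.94567108154297), (160.93568420410156, 362.50048828125), 75.96246337890625) 67.59551593549418
[[ 346.55792   -71.04689 ]
 [ 698.2331   -158.97412 ]
 [ 737.2692     -2.844452]
 [ 385.59406    85.08278 ]]
356 ((553.528564453125, -36.696189880371094), (21.818313598632812, 200.771484375), 71.74346160888672) -18.146778 [553.55916238 -36.64392617] 32.07251497317998
[[ 599.  391.   50.]
 [ 452. -329.   50.]
 [ 503. -348.   50.]
 [ 689. -350.   50.]]
```

View pics/crop0.png

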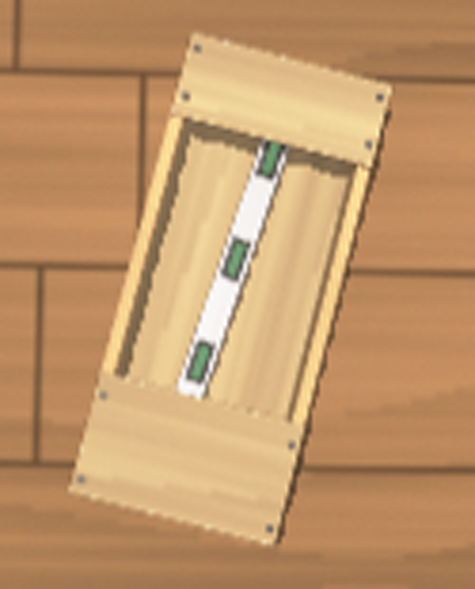

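```bash
python3 - <<'E'
from h import *
c=eyes.camera("top"); f=c["frame"]
hsv=cv2.cvtColor(f,cv2.COLOR_RGB2HSV); m=cv2.inRange(hsv,(50,60,40),(90,255,255)); m[:135]=0;m[290:]=0;m[:,:270]=0;m[:,395:]=0
n,l,st,ce=cv2.connectedComponentsWithStats(m)
P=plane(c,ce[1:],32); print(st[1:,4],P.round(1))
a=np.radians(-14.04); R=np.array([[np.cos(a),np.sin(a)],[-np.sin(a),np.cos(a)]])
print("crate frame",(P[:,:2]-[541.9,-36.9])@R.T)
s=bot.get_state(); Rt,_=cv2.Rodrigues(s["ee_rot"]); print(Rt.round(3), np.degrees(np.arctan2(Rt[1,0],Rt[0,0])))
E
```

```text
[21 19 18] [[645.7 -67.5  32. ]
 [564.3 -40.1  32. ]
 [484.7 -14.   32. ]]
crate frame [[108.13309233  -4.50971186]
 [ 22.52094332   2.30391889]
 [-61.06626356   8.36396262]]
[[ 0.312 -0.95  -0.   ]
 [-0.95  -0.312  0.001]
 [-0.001 -0.    -1.   ]] -71.7911299123578
```

Emit:
carry_out --plan '[{"dp":[18.4,27.7,-1.5],"delta_rot":[0,0,-1.82],"fingers":0.65},{"dp":[18.4,27.7,-1.5],"delta_rot":[0,0,-1.82],"fingers":0.65},{"dp":[18.4,27.7,-1.5],"delta_rot":[0,0,-1.82],"fingers":0.65},{"dp":[18.4,27.7,-1.5],"delta_rot":[0,0,-1.82],"fingers":0.65},{"dp":[18.4,27.7,-1.5],"delta_rot":[0,0,-1.82],"fingers":0.65},{"dp":[18.4,27.7,-1.5],"delta_rot":[0,0,-1.82],"fingers":0.65},{"dp":[18.4,27.7,-1.5],"delta_rot":[0,0,-1.82],"fingers":0.65},{"dp":[18.4,27.7,-1.5],"delta_rot":[0,0,-1.82],"fingers":0.65},{"dp":[18.4,27.7,-1.5],"delta_rot":[0,0,-1.82],"fingers":0.65},{"dp":[18.4,27.7,-1.5],"delta_rot":[0,0,-1.82],"fingers":0.65},{"dp":[18.4,27.7,-1.5],"delta_rot":[0,0,-1.82],"fingers":0.65},{"dp":[18.4,27.7,-1.5],"delta_rot":[0,0,-1.82],"fingers":0.65},{"dp":[18.4,27.7,-1.5],"delta_rot":[0,0,-1.82],"fingers":0.65},{"dp":[18.4,27.7,-1.5],"delta_rot":[0,0,-1.82],"fingers":0.65},{"dp":[18.4,27.7,-1.5],"delta_rot":[0,0,-1.82],"fingers":0.65},{"dp":[18.4,27.7,-1.5],"delta_rot":[0,0,-1.82],"fingers":0.65},{"dp":[18.4,27.7,-1.5],"delta_rot":[0,0,-1.82],"fingers":0.65},{"dp":[18.4,27.7,-1.5],"delta_rot":[0,0,-1.82],"fingers":0.65},{"dp":[18.4,27.7,-1.5],"delta_rot":[0,0,-1.82],"fingers":0.65},{"dp":[18.4,27.7,-1.5],"delta_rot":[0,0,-1.82],"fingers":0.65}]' --newtons 30

```text
time: 2.7
position: [563.8, -38.7, 262.1]
ee_rot: [1.841, -2.546, -0.0]
contact_force: [0.5, -0.9, 0.3]
opening: 59.1
```

```bash
cat > st.py <<'E'
from h import *
s=bot.get_state(); Rt,_=cv2.Rodrigues(s["ee_rot"])
print(s["time"],s["position"].round(1),"yaw",np.degrees(np.arctan2(Rt[1,0],Rt[0,0])).round(2),"z",Rt[:,2].round(3),"F",s["contact_force"].round(1),"M",s["moment"].round(2),"op",round(s["opening"],1),"q",s["qpos"].round(2),"v",abs(s["joint_velocities"]).max().round(3))
E
python3 - <<'E'
import st
from h import *
s=bot.get_state(); c=eyes.camera("wrist"); save(c,"w1.png")
f=c["frame"];v,u=np.mgrid[0:400:2,0:640:2]; uv=np.c_[u.ravel(),v.ravel()]
hsv=cv2.cvtColor(f,cv2.COLOR_RGB2HSV)
W=bydepth(c,uv,s); h=hsv[::2,::2].reshape(-1,3); ok=(c["range_z"][::2,::2].ravel()>0)&(abs(W[:,0]-540)<230)&(abs(W[:,1]+37)<130)
m=ok&(W[:,2]>60)&(W[:,2]<75); r=cv2.minAreaRect(W[m][:,:2].astype(np.float32)); print("boards",r,np.median(W[m][:,2]))
m=ok&(h[:,1]<45)&(h[:,2]>150)&(W[:,2]>24)&(W[:,2]<42); print("lev",m.sum(),cv2.minAreaRect(W[m][:,:2].astype(np.float32)),np.median(W[m][:,2]))
g=cv2.inRange(hsv,(50,60,40),(90,255,255)); n,l,st_,ce=cv2.connectedComponentsWithStats(g)
k=[i for i in range(1,n) if st_[i,4]>60]; print(st_[k,4],ce[k].round(), plane(c,ce[k],32,s).round(1))
E
```

```text
2.7 [563.8 -38.7 262.1] yaw -108.25 z [-0.  0. -1.] F [ 0.5 -0.9  0.3] M [ 0.03 -0.03 -0.04] op 59.1 q [-0.17  0.44  1.53 -0.    1.17  1.72] v 0.694
boards ((574.1493530273438, -44.474517822265625), (160.55157470703125, 289.79132080078125), 75.87248229980469) 68.25077311786782
lev 652 ((570.5135498046875, -41.61157989501953), (20.353404998779297, 172.0697021484375), 71.35685729980469) 32.379554773825504
[275 317  89] [[322.  91.]
 [322. 184.]
 [322. 260.]] [[645.  -65.5  32. ]
 [565.2 -39.1  32. ]
 [492.  -14.9  32. ]]
```

View pics/w1.png

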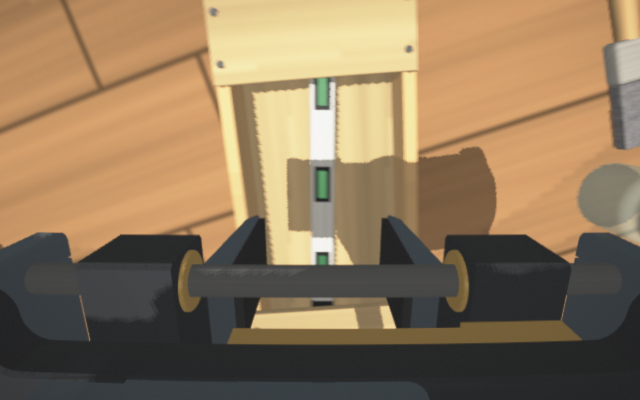

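The wrist view shows the level upright at column 322, centred between the fingers (265 to 382), with the middle vial at (322,184). Next I'll descend and grip.

Emit:
carry_out --plan '[{"dp":[1,-0.5,-35],"delta_rot":[0,0,0],"fingers":0.65},{"dp":[0,0,-40],"delta_rot":[0,0,0],"fingers":0.65},{"dp":[0,0,-40],"delta_rot":[0,0,0],"fingers":0.65},{"dp":[0,0,-30],"delta_rot":[0,0,0],"fingers":0.65},{"dp":[0,0,-16],"delta_rot":[0,0,0],"fingers":0.65},{"dp":[0,0,-9],"delta_rot":[0,0,0],"fingers":0.65},{"dp":[0,0,0],"delta_rot":[0,0,0],"fingers":0.65},{"dp":[0,0,0],"delta_rot":[0,0,0],"fingers":0.65}]' --newtons 30

```text
time: 3.75
position: [564.8, -40.3, 93.1]
ee_rot: [-1.842, 2.544, -0.002]
contact_force: [0.1, -0.3, 0.2]
opening: 58.9
```

```bash
python3 st.py
```

```text
3.75 [564.8 -40.3  93.1] yaw -108.19 z [ 0.001 -0.    -1.   ] F [ 0.1 -0.3  0.2] M [0.02 0.   0.04] op 58.9 q [-0.18  0.68  1.68  0.    0.79  1.71] v 0.003
```

Emit:
carry_out --plan '[{"dp":[0,0.3,-2],"delta_rot":[0,0,0],"fingers":0.65},{"dp":[0,0,0],"delta_rot":[0,0,0],"fingers":0},{"dp":[0,0,0],"delta_rot":[0,0,0],"fingers":0},{"dp":[0,0,0],"delta_rot":[0,0,0],"fingers":0},{"dp":[0,0,0],"delta_rot":[0,0,0],"fingers":0},{"dp":[0,0,0],"delta_rot":[0,0,0],"fingers":0}]' --newtons 30

```text
time: 4.5
position: [564.3, -39.9, 90.2]
ee_rot: [-1.842, 2.545, -0.0]
contact_force: [-0.3, 0.6, 1.5]
opening: 21.7
```

```bash
python3 st.py
```

```text
4.5 [564.3 -39.9  90.2] yaw -108.19 z [ 0. -0. -1.] F [-0.3  0.6  1.5] M [ 0.06  0.11 -0.05] op 21.7 q [-0.18  0.68  1.68 -0.    0.78  1.71] v 0.001
```

Emit:
carry_out --plan '[{"dp":[-5.4,1.3,0],"delta_rot":[0,0,0.51],"fingers":0},{"dp":[-5.4,1.4,0],"delta_rot":[0,0,0.51],"fingers":0},{"dp":[-5.4,1.3,0],"delta_rot":[0,0,0.51],"fingers":0},{"dp":[-5.4,1.4,0],"delta_rot":[0,0,0.51],"fingers":0},{"dp":[-5.4,1.3,0],"delta_rot":[0,0,0.51],"fingers":0},{"dp":[-5.4,1.4,0],"delta_rot":[0,0,0.51],"fingers":0},{"dp":[-5.4,1.3,0],"delta_rot":[0,0,0.51],"fingers":0},{"dp":[-4,1,0],"delta_rot":[0,0,0.51],"fingers":0},{"dp":[0,0,0],"delta_rot":[0,0,0],"fingers":0},{"dp":[0,0,0],"delta_rot":[0,0,0],"fingers":0}]'

```text
time: 5.75
position: [522.1, -29.4, 90.2]
ee_rot: [1.931, -2.477, -0.001]
contact_force: [-4.8, 1.2, 5.5]
opening: 21.7
```

```bash
python3 st.py
```

```text
5.75 [522.1 -29.4  90.2] yaw -104.12 z [-0.001  0.    -1.   ] F [-4.8  1.2  5.5] M [0.22 0.64 0.04] op 21.7 q [-0.17  0.65  1.79  0.    0.71  1.65] v 0.001
```

Emit:
carry_out --plan '[{"dp":[-1.9,0.5,0.3],"delta_rot":[0,0,0],"fingers":0},{"dp":[-1.9,0.5,0],"delta_rot":[0,0,0],"fingers":0},{"dp":[0,0,0],"delta_rot":[0,0,0],"fingers":0}]'

```text
time: 6.12
position: [518.6, -28.5, 90.5]
ee_rot: [1.932, -2.477, -0.0]
contact_force: [0.4, 0.1, -2.0]
opening: 21.8
```

```bash
python3 st.py
```

```text
6.125 [518.6 -28.5  90.5] yaw -104.11 z [-0.  0. -1.] F [ 0.4  0.1 -2. ] M [0.09 0.   0.04] op 21.8 q [-0.17  0.64  1.8   0.    0.7   1.65] v 0.004
```

Emit:
carry_out --plan '[{"dp":[-1.9,0.5,0],"delta_rot":[0,0,0],"fingers":0},{"dp":[-1,0.25,0],"delta_rot":[0,0,0],"fingers":0},{"dp":[0,0,0],"delta_rot":[0,0,0],"fingers":0}]'

```text
time: 6.5
position: [515.7, -27.7, 90.5]
ee_rot: [1.932, -2.477, -0.0]
contact_force: [0.4, 1.0, -1.2]
opening: 21.8
```

```bash
python3 st.py
```

```text
6.5 [515.7 -27.7  90.5] yaw -104.11 z [-0.  0. -1.] F [ 0.4  1.  -1.2] M [ 0.14  0.03 -0.01] op 21.8 q [-0.17  0.64  1.8   0.    0.7   1.65] v 0.003
```

Emit:
carry_out --plan '[{"dp":[-1,0.25,0],"delta_rot":[0,0,0],"fingers":0},{"dp":[-1,0.25,0],"delta_rot":[0,0,0],"fingers":0},{"dp":[0,0,0],"delta_rot":[0,0,0],"fingers":0}]'

```text
time: 6.88
position: [514.7, -27.4, 90.8]
ee_rot: [-1.931, 2.476, -0.003]
contact_force: [5.2, -1.7, -1.4]
opening: 22.1
```

```bash
python3 st.py
```

```text
6.875 [514.7 -27.4  90.8] yaw -104.11 z [ 0.002 -0.    -1.   ] F [ 5.2 -1.7 -1.4] M [-0.19 -0.86  0.03] op 22.1 q [-0.17  0.64  1.81 -0.    0.69  1.65] v 0.002
```

Emit:
carry_out --plan '[{"dp":[-1,0.25,-0.3],"delta_rot":[0,0,0],"fingers":0},{"dp":[0,0,0],"delta_rot":[0,0,0],"fingers":0},{"dp":[0,0,0],"delta_rot":[0,0,0],"fingers":0},{"dp":[0,0,0],"delta_rot":[0,0,0],"fingers":0}]'

```text
time: 7.38
position: [514.6, -27.4, 90.8]
ee_rot: [-1.93, 2.475, -0.005]
contact_force: [8.2, -1.6, 0.5]
opening: 21.8
```

```bash
python3 - <<'E'
import st
from h import *
s=bot.get_state(); c=eyes.camera("wrist"); save(c,"w2.png"); 
t=eyes.camera("top"); save(t,"top2.png")
f=eyes.camera("scene"); save(f,"sc2.png"); cv2.imwrite("pics/sc2c.png",cv2.resize(f["frame"][110:290,230:390][:,:,::-1],None,fx=3.3,fy=3.3,interpolation=cv2.INTER_CUBIC))
E
```

```text
7.375 [514.6 -27.4  90.8] yaw -104.11 z [ 0.004 -0.001 -1.   ] F [ 8.2 -1.6  0.5] M [-0.35 -1.22  0.06] op 21.8 q [-0.17  0.64  1.81 -0.    0.69  1.65] v 0.002
```

View pics/w2.png

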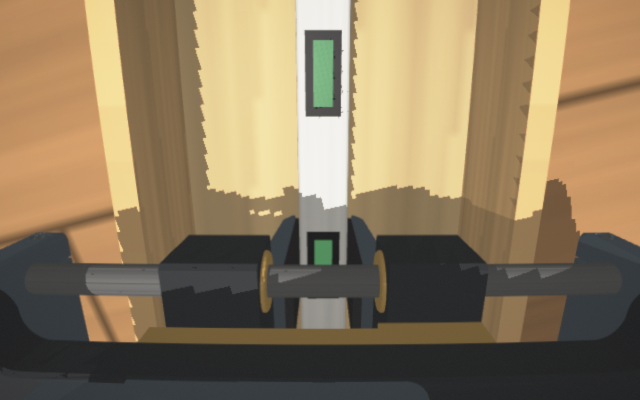

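View pics/sc2c.png

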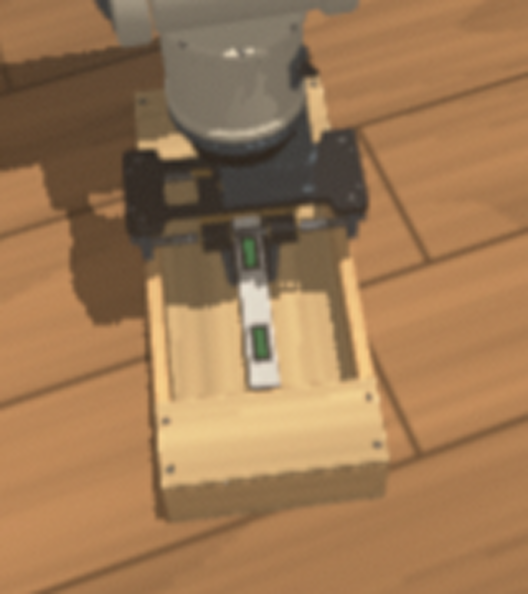

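The wrist view shows the level straight between the jaws at column 322. The scene view shows its far end clear of the far board. It moved about 51 mm, as predicted, and there is a steady push of about 8 N, so it is on the stop. Next I'll ease off and tilt.

Emit:
carry_out --plan '[{"dp":[2.9,-0.7,0.8],"delta_rot":[0,0,0],"fingers":0},{"dp":[2.9,-0.7,0.7],"delta_rot":[0,0,0],"fingers":0},{"dp":[-1.1,0.3,2.2],"delta_rot":[-0.243,-0.97,0],"fingers":0},{"dp":[-1.1,0.3,2.2],"delta_rot":[-0.243,-0.97,0],"fingers":0},{"dp":[-1.1,0.3,2.2],"delta_rot":[-0.243,-0.97,0],"fingers":0},{"dp":[-1.1,0.3,2.2],"delta_rot":[-0.243,-0.97,0],"fingers":0},{"dp":[-1.1,0.3,2.2],"delta_rot":[-0.243,-0.97,0],"fingers":0},{"dp":[-1.1,0.3,2.2],"delta_rot":[-0.243,-0.97,0],"fingers":0},{"dp":[-1.1,0.3,2.2],"delta_rot":[-0.243,-0.97,0],"fingers":0},{"dp":[-1.1,0.3,2.2],"delta_rot":[-0.243,-0.97,0],"fingers":0},{"dp":[0,0,0],"delta_rot":[0,0,0],"fingers":0}]' --newtons 45

```text
time: 8.9
position: [509.6, -25.9, 109.5]
ee_rot: [-1.876, 2.406, -0.168]
contact_force: [-0.3, -0.2, -2.2]
opening: 21.9
```

```bash
python3 - <<'E'
import st
from h import *
f=eyes.camera("scene"); cv2.imwrite("pics/sc3c.png",cv2.resize(f["frame"][110:290,230:390][:,:,::-1],None,fx=3.3,fy=3.3,interpolation=cv2.INTER_CUBIC))
E
```

```text
8.9 [509.6 -25.9 109.5] yaw -104.11 z [ 0.135 -0.034 -0.99 ] F [-0.3 -0.2 -2.2] M [ 0.1   0.18 -0.01] op 21.9 q [-0.16  0.58  1.9  -0.02  0.52  1.67] v 0.015
```

View pics/sc3c.png

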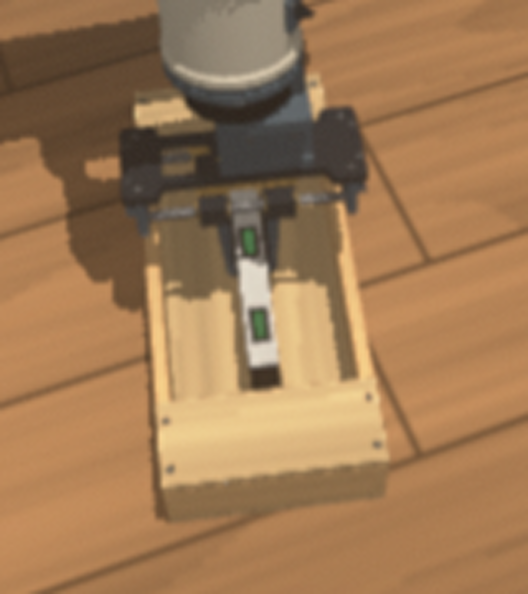

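The black far end is now visible and clear of the far board. The wrist carries only the level's weight. I'll continue to 16 degrees.

Emit:
carry_out --plan '[{"dp":[-1.4,0.35,2],"delta_rot":[-0.243,-0.97,0],"fingers":0},{"dp":[-1.4,0.35,2],"delta_rot":[-0.243,-0.97,0],"fingers":0},{"dp":[-1.4,0.35,2],"delta_rot":[-0.243,-0.97,0],"fingers":0},{"dp":[-1.4,0.35,2],"delta_rot":[-0.243,-0.97,0],"fingers":0},{"dp":[-1.4,0.35,2],"delta_rot":[-0.243,-0.97,0],"fingers":0},{"dp":[-1.4,0.35,2],"delta_rot":[-0.243,-0.97,0],"fingers":0},{"dp":[-1.4,0.35,2],"delta_rot":[-0.243,-0.97,0],"fingers":0},{"dp":[-1.4,0.35,2],"delta_rot":[-0.243,-0.97,0],"fingers":0},{"dp":[0,0,0],"delta_rot":[0,0,0],"fingers":0},{"dp":[0,0,0],"delta_rot":[0,0,0],"fingers":0},{"dp":[0,0,0],"delta_rot":[0,0,0],"fingers":0},{"dp":[0,0,0],"delta_rot":[0,0,0],"fingers":0}]'

```text
time: 10.45
position: [498.7, -23.2, 125.3]
ee_rot: [-1.815, 2.328, -0.327]
contact_force: [0.6, 0.2, -2.1]
opening: 22.0
```

```bash
python3 - <<'E'
import st
from h import *
f=eyes.camera("scene"); cv2.imwrite("pics/sc4c.png",cv2.resize(f["frame"][110:290,230:390][:,:,::-1],None,fx=3.3,fy=3.3,interpolation=cv2.INTER_CUBIC))
# level top surface slope from scene depth: white pixels
v,u=np.mgrid[110:290,230:390]; uv=np.c_[u.ravel(),v.ravel()]; W=bydepth(f,uv)
h=cv2.cvtColor(f["frame"],cv2.COLOR_RGB2HSV)[110:290,230:390].reshape(-1,3)
a=np.radians(-14.08); ex=np.array([np.cos(a),np.sin(a)]); ey=np.array([-ex[1],ex[0]])
cx=(W[:,:2]-[541.9,-36.9])@ex; cy=(W[:,:2]-[541.9,-36.9])@ey
m=(h[:,1]<45)&(h[:,2]>150)&(abs(cy)<25)&(cx>-30)&(cx<130)
k=np.polyfit(cx[m],W[m][:,2],1); print(m.sum(),"slope deg",np.degrees(np.arctan(k[0])),"top z at stop",np.polyval(k,-158),"at near lip",np.polyval(k,-88),cx[m].max())
E
```

```text
10.45 [498.7 -23.2 125.3] yaw -104.11 z [ 0.267 -0.067 -0.961] F [ 0.6  0.2 -2.1] M [ 0.13  0.28 -0.  ] op 22.0 q [-0.15  0.53  2.01 -0.08  0.33  1.74] v 0.002
183 slope deg 15.883238444453834 top z at stop 33.87452078737824 at near lip 53.79240739211936 86.3733439176488
```

View pics/sc4c.png

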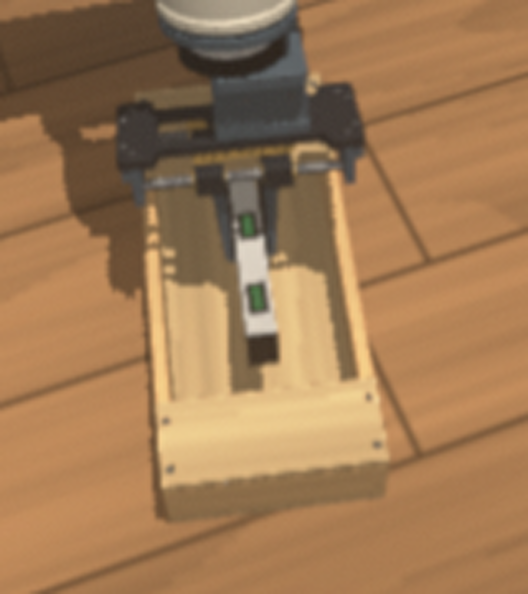

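Emit:
carry_out --plan '[{"dp":[4.2,-1.05,1.3],"delta_rot":[0,0,0],"fingers":0},{"dp":[8.4,-2.1,2.5],"delta_rot":[0,0,0],"fingers":0},{"dp":[8.4,-2.1,2.5],"delta_rot":[0,0,0],"fingers":0},{"dp":[8.4,-2.1,2.5],"delta_rot":[0,0,0],"fingers":0},{"dp":[8.4,-2.1,2.5],"delta_rot":[0,0,0],"fingers":0},{"dp":[8.4,-2.1,2.5],"delta_rot":[0,0,0],"fingers":0},{"dp":[8.4,-2.1,2.5],"delta_rot":[0,0,0],"fingers":0},{"dp":[8.4,-2.1,2.5],"delta_rot":[0,0,0],"fingers":0},{"dp":[8.4,-2.1,2.5],"delta_rot":[0,0,0],"fingers":0},{"dp":[8.4,-2.1,2.5],"delta_rot":[0,0,0],"fingers":0},{"dp":[4.2,-1.05,1.3],"delta_rot":[0,0,0],"fingers":0},{"dp":[0,0,0],"delta_rot":[0,0,0],"fingers":0}]'

```text
time: 12.0
position: [582.8, -44.3, 150.5]
ee_rot: [-1.815, 2.328, -0.327]
contact_force: [0.4, -0.0, -1.5]
opening: 21.6
```

```bash
python3 st.py; python3 - <<'E'
from h import *
f=eyes.camera("scene"); cv2.imwrite("pics/sc5c.png",cv2.resize(f["frame"][110:290,230:390][:,:,::-1],None,fx=3.3,fy=3.3,interpolation=cv2.INTER_CUBIC))
E
```

```text
12.0 [582.8 -44.3 150.5] yaw -104.11 z [ 0.268 -0.067 -0.961] F [ 0.4 -0.  -1.5] M [0.11 0.22 0.02] op 21.6 q [-0.17  0.55  1.79 -0.04  0.53  1.68] v 0.016
```

View pics/sc5c.png

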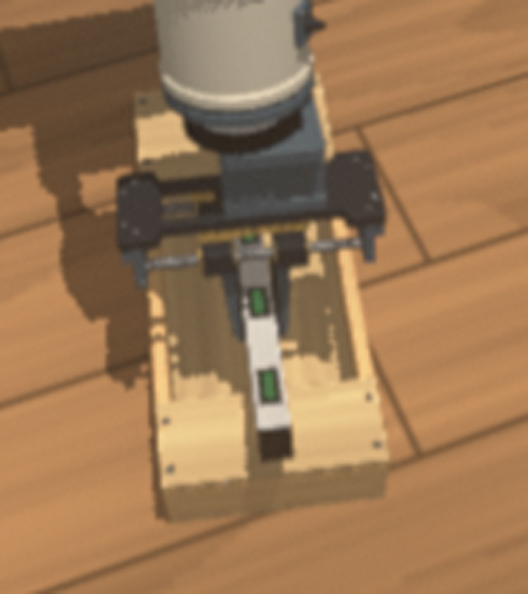

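The level now passes above the far board. By calculation its near end is about 20 mm past the near lip. I'll lift straight up.

Emit:
carry_out --plan '[{"dp":[0,0,5],"delta_rot":[0,0,0],"fingers":0},{"dp":[0,0,10],"delta_rot":[0,0,0],"fingers":0},{"dp":[0,0,15],"delta_rot":[0,0,0],"fingers":0},{"dp":[0,0,15],"delta_rot":[0,0,0],"fingers":0},{"dp":[0,0,15],"delta_rot":[0,0,0],"fingers":0},{"dp":[0,0,15],"delta_rot":[0,0,0],"fingers":0},{"dp":[0,0,15],"delta_rot":[0,0,0],"fingers":0},{"dp":[0,0,10],"delta_rot":[0,0,0],"fingers":0},{"dp":[0,0,5],"delta_rot":[0,0,0],"fingers":0},{"dp":[0,0,0],"delta_rot":[0,0,0],"fingers":0},{"dp":[0,0,0],"delta_rot":[0,0,0],"fingers":0},{"dp":[0,0,0],"delta_rot":[0,0,0],"fingers":0},{"dp":[0,0,0],"delta_rot":[0,0,0],"fingers":0}]'

```text
time: 13.68
position: [582.5, -44.2, 255.1]
ee_rot: [-1.815, 2.328, -0.326]
contact_force: [1.2, -1.9, -1.3]
opening: 21.7
```

```bash
python3 - <<'E'
import st
from h import *
s=bot.get_state(); Rt,_=cv2.Rodrigues(s["ee_rot"])
f=eyes.camera("scene"); save(f,"sc6.png")
v,u=np.mgrid[110:330,200:420]; uv=np.c_[u.ravel(),v.ravel()]; W=bydepth(f,uv)
h=cv2.cvtColor(f["frame"],cv2.COLOR_RGB2HSV)[110:330,200:420].reshape(-1,3)
# in level/tool frame: axis = tool y +- ; distance from TCP along tool axes
L=(W-s["position"])@Rt
m=(h[:,1]<45)&(h[:,2]>150)&(abs(L[:,0])<16)&(abs(L[:,2]-55)<20)&(abs(L[:,1])<150)
k=np.polyfit(L[m][:,1],L[m][:,2],1); print(m.sum(),"level/tool slip deg",np.degrees(np.arctan(k[0])),"range",L[m][:,1].min(),L[m][:,1].max(),"z range top",W[m][:,2].min(),W[m][:,2].max())
for y in(-130,130): print(s["position"]+Rt@np.array([0,y,np.polyval(k,y)+12]))
E
```

```text
13.675 [582.5 -44.2 255.1] yaw -104.11 z [ 0.267 -0.067 -0.961] F [ 1.2 -1.9 -1.3] M [0.09 0.25 0.04] op 21.7 q [-0.17  0.39  1.69 -0.03  0.79  1.67] v 0.003
293 level/tool slip deg -0.0003688993043032332 range -121.59657503295702 -7.902991443884182 z range top 202.02929328964615 234.8668868480015
[722.21896052 -79.30990347 224.26163988]
[479.79652895 -18.36369336 152.72896102]
```

View pics/sc6.png

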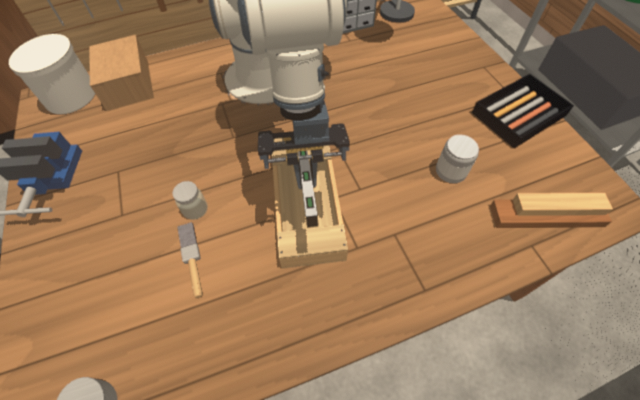

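The level is held aloft on the slant, with its ends at z of about 153 and 224 mm and no slip in the grip. The jar (188,198), can (458,158) and brush (188,258) have not moved. Handing in.

```bash
python3 -c "
from h import *
print(workorder.hand_in())"
```

```text
the job is handed in; nothing more can be done
None
```

I handed the job in with the level held still in the gripper, clear of the crate. The hand-in reports no verdict.

- **Onto the stop:** I gripped the level at its middle, turned it about 4° to square it with the crate, and slid it about 51 mm to the stop. A steady push of about 8 N showed it was home. I did not see the near end itself, because it sits under the board.
- **Out of the crate:** I tilted the far end up to 16°, with about 6 mm to spare under the near board. Then I drew it out about 87 mm along the slant and lifted it 105 mm. The force readings during the tilt and lift showed little more than the level's own weight.
- **Last checks:** At 13.7 s the end faces were at about 153 mm and 224 mm above the bench, against the 113 mm needed. The level had not slipped in the grip, the fingers were at 21.7 mm, and the arm was still. The jar, can and brush look unmoved in the pictures.

No check failed or disagreed.

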